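Fit the transport pin of a filter changer by feel and fold its bail over it

TASK

Make the filter changer ready for transport: take its red-gripped transport pin out of the grey tool block, put it through the slot in the cover, feel along the slot with its tip, lightly and without leaning on it, for the hole in the carriage hidden underneath, and push the pin fully home, its flange flat on the cover. Then fold the wire bail down flat over the pin's flange so that the pin cannot shake out. Leave the driver in the block and the filters and lens cap where they lie.

Things in the scene. Friction and masses are not known exactly. Their poses are not given: they have to be found in the camera images.
- filter_changer: closed grey instrument housing, fixed to the bench, 150 (x) x 90 (y) x 45 mm (z), light grey metal cover on top, black capped ports on its long sides. Origin: centre of its underside; z up, x along the slot towards the bail's hinge. Inside, 8 mm below the cover's top, lies the flat top of a black carriage with the pin hole. More than 40 N on the pin's tip marks the carriage
- slot_mid (a point): middle of the slot in the 6 mm thick cover, level with its top (45 mm above the bench); axes as the changer's. The slot is 45 mm long (x) and 11 mm wide (y), edges chamfered 1.5 mm. Soft black brush strips close it against light; the pin passes them without any resistance. The carriage's one hole lies below, on the slot's centre line, at x anywhere from -15 to +15 mm from here: out of sight and not measured
- hole_line (a point): a fixed point in the middle of the slot, 8 mm below the cover's top, on the plane of the carriage's top; NOT the hole, which is somewhere within 15 mm along x. The hole is 10 mm wide, mouth chamfered 1.5 mm, 20 mm deep, upright. The carriage runs along x but is stiff (12 N moves it), so a lightly loaded pin tip slides over it
- transport_pin: loose steel pin, 60 mm long, 40 to 65 g; origin at the centre of its tip, z up along the pin. Round shank 8 mm across, 24 mm long, its end chamfered over 2.5 mm; then a flange (see pin_flange), then a red round grip 11 mm across, z = 28 to 60 mm. It starts upright in an outer bore of the tool block, flange on the block's top, its tip 6 mm above the bench
- pin_flange (a point): centre of the underside of the pin's flange, 24 mm above its tip; the flange is 26 mm across, 4 mm thick. With the tip on the carriage beside the hole it is 16 mm above the cover's top; with the pin fully home it lies on the cover
- bail (a joint): angle of the bail, a U of 4 mm steel wire, rad: 0 lying flat over the slot, 1.57 upright, 2.2 to 2.5 at the start, leaning away from the slot. A stiff hinge (0.03 N m) keeps it where it is put. Over a pin it lies flat only if that is fully home: its legs, 16 mm apart inside, then lie just above the flange either side of the red grip, which the bail clears as it swings over
- bail_bar (a point): middle of the bail's cross bar (80 mm from the hinge), the part to push; 4 mm wire, 20 mm wide. With the bail flat it lies at x = -44 mm from the slot's middle, 6.5 mm above the cover
- bail_hinge (a point): middle of the bail's hinge line, at x = +36 mm from the slot's middle, 6.5 mm above the cover; the line runs along the changer's y
- tool_block: grey plastic block fixed to the bench, 60 (x) x 100 (y) x 30 mm (z), origin at the centre of its underside, with three bores 10 mm wide at y = -30, 0 and 30 mm; pin and driver stand in the two outer ones, either way round
- stubby_driver: short screwdriver with a blue handle 22 mm across, standing in the tool block, 68 mm long, its handle's top 76 mm above the bench; origin at the centre of its lower end, z up
- filter_ring_0: black knurled filter ring with a red glass, 36 mm across, 12 mm high, lying on the bench; origin at the centre of its underside
- filter_ring_1: light grey knurled filter ring with a blue glass, 36 mm across, 12 mm high, lying on the bench; origin at the centre of its underside
- lens_cap: black rubber cap, 37 mm across, 12 mm high, lying on the bench; origin at the centre of its underside

How it is judged (in metres and radians):
On the way, in this order (a step that is already met when the one before it is completed fails the run):
1. the pin is out of the block and its tip is in the slot of the cover, not yet home (z of transport_pin in the frame of filter_changer between 0.025 and 0.043 m and horizontal distance between transport_pin and slot_mid below 0.02 m), for 0.05 s.
2. the pin is fully home, its flange flat on the cover (z of transport_pin in the frame of filter_changer below 0.0225 m and horizontal distance between transport_pin and slot_mid below 0.02 m and angle between transport_pin's own z axis and vertical below 0.1 rad), for 0.2 s.
3. the bail lies flat over the pin's flange (value of joint bail below 0.08 rad), for 0.2 s.
At the end, for the whole second after the job is handed in: The pin stands in the changer's slot within 20 mm of its middle, its flange within 1.5 mm of the cover's top and the pin upright within 0.1 rad, at rest and released; the bail lies over it at less than 0.08 rad (all of step 2 and linear speed of transport_pin below 0.02 m/s and value of joint bail below 0.08 rad); the robot touches nothing.
It fails at once if before it is home, the pin is pressed against the changer with more than 40 N (contact force between transport_pin and filter_changer above 40 N and z of transport_pin in the frame of filter_changer above 0.0225 m).
It fails at once if the driver is moved by more than 15 mm (distance of stubby_driver from where it was at the start of the episode above 0.015 m).
It fails at once if a filter ring or the lens cap is moved by more than 20 mm (distance of any of filter_ring_0, filter_ring_1, lens_cap from where it was at the start of the episode above 0.02 m).
It also fails if it takes over 64 s, if anything falls off the work surface, if the arm or the gripper's body presses on something with over 40 N, if the wrist force passes 120 N, or if a joint passes its speed limit or range.

ROBOT

A 6-joint arm with a two-finger parallel gripper is mounted at the origin on a cart in front of the work surface, level with it; the furniture and walls round the work are solid. World frame = base frame: x ahead of the robot, y to its left, z up, the work surface at z = 0. Lengths are in mm, angles in rad, forces in N, time in s.
With the tool pointing down it reaches from about 275 to 1000 mm from the base axis. Payload 8.4 kg.
Tool frame: the origin (TCP) lies at the centre of the arm's flange, where the gripper is bolted on; the fingertips stand r.tip_extent ahead of it and the grasp point (between the pads) lies 155 mm ahead of it (r.tip_extent is the distance from the TCP to the fingertips, in mm); z points along the fingers, y is the direction in which the jaws open and shut (so a half turn about z gives the same grasp; the last joint's range is limited). The gripper opens to 85 mm and grips with 20 to 120 N. Pads are 22 mm wide; open, the fingers measure 114 mm over their backs; the gripper's body (76 mm by 85 mm) begins 54 mm behind the grasp point. The pads swing forward as they close: fully open they stand 13 mm farther back than shut.
Start: joints at [-1.131, 0.353, 1.633, -0, 1.155, -0.002], TCP at [267.229, -564.994, 404.681] pointing down, gripper open.
Joint ranges: [-2.63, 2.63], [-0.92, 2.1], [0.06, 2.66], [-1.3, 4.44], [0, 2.69], [-3.02, 3.02]. Speed limits (rad/s): [2.22, 2.22, 2.79, 3.14, 3.14, 3.14].

INTERFACE

Orientations are given as [roll, pitch, yaw] about the fixed x, y, z axes, in that order (R = Rz(yaw) Ry(pitch) Rx(roll)).
In Python, from rig import sense, grab_frame, job, r gives the robot as it stands. The module is installed in compiled form; this text tells all that it offers.
- The arm moves only by the shell command python3 -m creep 'ROWS' [FORCE]. ROWS is JSON, a list of rows, each a list of 7 numbers: the turn, a rotation vector about the tool's x, y, z in rad, then the shift along the tool's x, y, z in mm, then the closure, from 0 (fully open) to 1 (shut). In form: [[wx, wy, wz, dx, dy, dz, fingers], ...]. A call has 1 to 10 rows; each row shifts and turns the pose as measured when the row begins, along the tool's axes as they then stand; what a row does not reach is not made up. A row lasts 1/12 s, in which the tool goes at most 41.7 mm and 7.16 degrees, less where a joint would pass 70% of its speed; a pose out of reach is approached as far as the arm can. A call with a gripper value outside its range is refused whole. The fingers move at their own pace and stop on an object; FORCE is the grip in N (left out, the last holds). Time passes only in rows, so rows that do not move let the fingers close. It gives the time, the measured TCP pose, the force and the opening at its end, in the units of the state.
- sense(): the state, without advancing time (a new reading comes with each control period).
- grab_frame(name): name is "scene" or "top"; returns a dict with "color" (420x560x3 uint8, red, green, blue), "mtx" (3x3 intrinsics, pixels), "distortion" ([k1, k2, p1, p2, k3] as OpenCV has them; the pictures are not rectified), "T" (4x4, takes a point from camera to world coordinates). Camera axes: x right, y down, z forward; pixel columns grow to the right and rows downward; lengths in mm; the calibration is good to about 2 mm. A picture is of the moment at which its call begins. There is no depth.
- job.sign_off(): hands the job in, once; it reports no verdict.
The state is a dict: "clock": time; "qpos": joint angles; "qvel": joint speeds; "joint_efforts": joint torques, N m; "eef_pos": TCP position; "tcp_rot": TCP orientation; "contact_force": force on the tool from outside, world axes, zero at the start; "wrist_torque": the same for the moment, N m; "opening": opening from 0.0 (shut) to 1.0 (fully open).
Only numpy, scipy, OpenCV 4.12 (cv2) and the standard library are available. Lean on these libraries where they do the work, as an engineer would, in place of code of your own. Each camera call takes 0.05 s, during which the arm holds its last target.

## Working session

There is one attempt and no reset: what is moved stays moved. The work goes in short steps, Python scripts to look and compute and a shell command to move; the robot and the scene stay as the last step left them, time stands still between calls to the robot, and variables do not carry over. Pictures are saved under pics/ and viewed, and the job is handed in when it is done.

```bash
mkdir -p pics; ls
python3 - <<'E'
from rig import sense, grab_frame, job, r
import cv2
print(sense()); print(r.tip_extent)
for n in("scene","top"):
    f=grab_frame(n); cv2.imwrite(f"pics/{n}0.png",f["color"][:,:,::-1]); print(n,f["mtx"].tolist(),f["distortion"],f["T"].round(4).tolist())
E
```

```text
pics
{'clock': 0.0, 'qpos': array([-1.13140072e+00,  3.53666560e-01,  1.63415584e+00, -8.35840979e-06,
        1.15520882e+00, -2.39919147e-03]), 'qvel': array([ 8.19799354e-04,  1.63928650e-03,  3.07893052e-05,  8.16893331e-04,
        8.06565321e-04, -1.02658016e-03]), 'joint_efforts': array([-9.62427803e-04, -6.05258346e+01, -3.42067909e+01, -1.21336452e-04,
        9.48950270e-03, -3.81835406e-06]), 'eef_pos': array([ 267.12218511, -564.7707029 ,  403.94072356]), 'tcp_rot': array([-3.14015408e+00,  4.19066476e-06,  4.41798185e-01]), 'contact_force': array([ 0.16190816,  0.75881334, -0.16206347]), 'wrist_torque': array([ 0.02978567,  0.01097433, -0.04347487]), 'opening': 0.9971748991729226}
173.4
scene [[467.94655583338925, 0.0, 277.554545549841], [0.0, 467.94655583338925, 203.71156879922626], [0.0, 0.0, 1.0]] [-0.01216347  0.          0.          0.          0.        ] [[-0.8709, -0.3016, 0.3881, 59.2038], [-0.4914, 0.5511, -0.6745, 872.8919], [-0.0105, -0.7781, -0.6281, 817.2353], [0.0, 0.0, 0.0, 1.0]]
top [[381.07857622600636, 0.0, 279.5097089248476], [0.0, 381.07857622600636, 202.50076490524958], [0.0, 0.0, 1.0]] [0.01289266 0.         0.         0.         0.        ] [[0.0025, -0.9867, 0.1623, 385.4854], [-0.9997, -0.0067, -0.0255, 67.6863], [0.0262, -0.1622, -0.9864, 1003.7791], [0.0, 0.0, 0.0, 1.0]]
```

View pics/scene0.png

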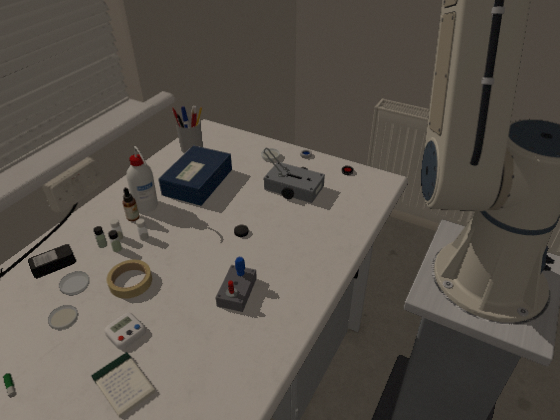

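View pics/top0.png

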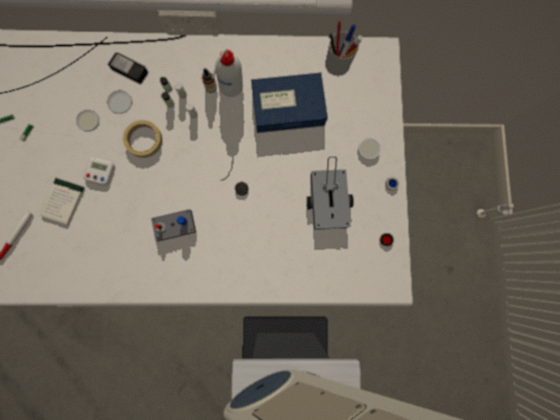

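The top view shows the changer near (330,200) with its bail toward +x. The tool block is near (175,227), with the red pin at (159,228) and the blue driver at (182,221). I'll zoom in.

Run:
```python
import cv2, numpy as np
t=cv2.imread("pics/top0.png"); s=cv2.imread("pics/scene0.png")
a=cv2.resize(t[140:260,280:420],None,fx=5,fy=5,interpolation=cv2.INTER_CUBIC)
b=cv2.resize(t[195:255,140:210],None,fx=8,fy=8,interpolation=cv2.INTER_CUBIC)
c=cv2.resize(s[135:215,250:340],None,fx=7,fy=7,interpolation=cv2.INTER_CUBIC)
d=cv2.resize(s[245:320,200:270],None,fx=8,fy=8,interpolation=cv2.INTER_CUBIC)
for n,i in zip("abcd",(a,b,c,d)): cv2.imwrite(f"pics/z_{n}.png",cv2.convertScaleAbs(i,alpha=1.5))
```

```text
(no output)
```

View pics/z_a.png

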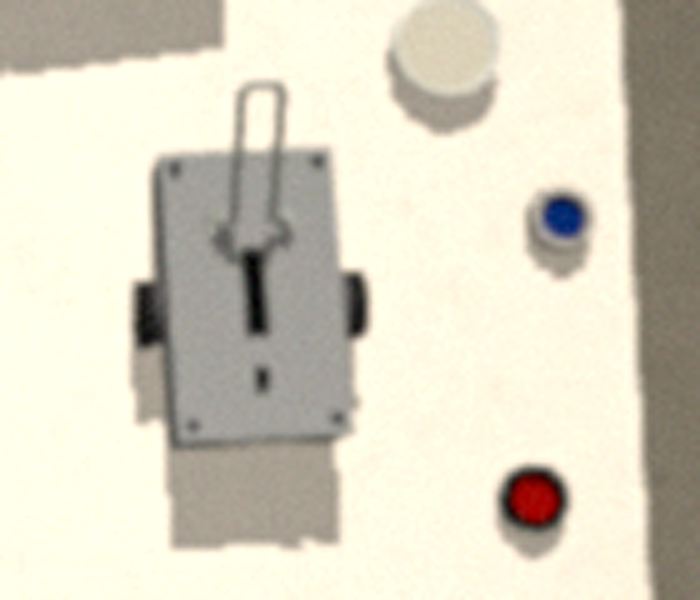

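View pics/z_b.png

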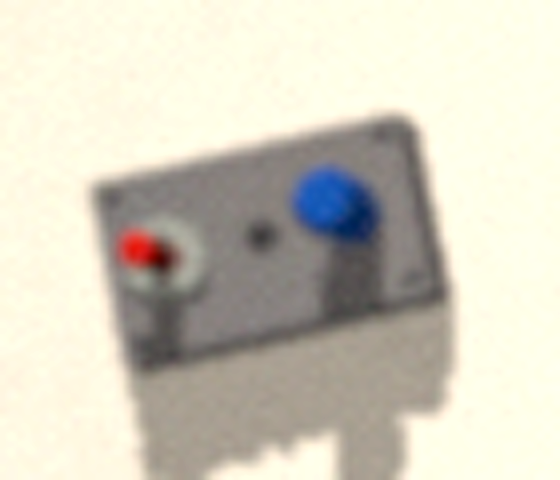

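View pics/z_c.png

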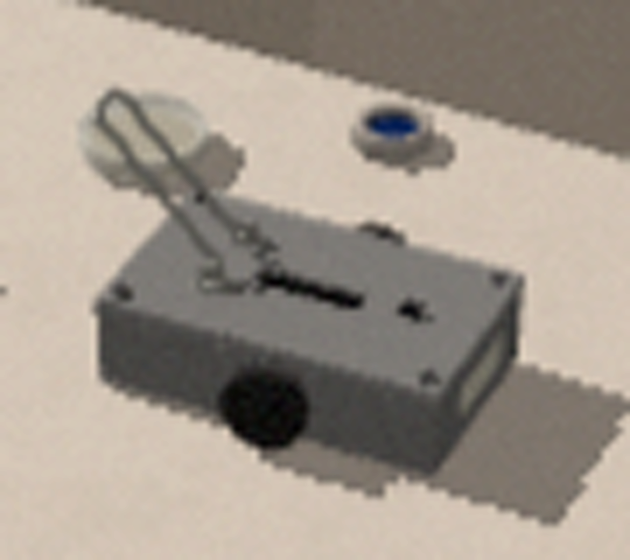

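View pics/z_d.png

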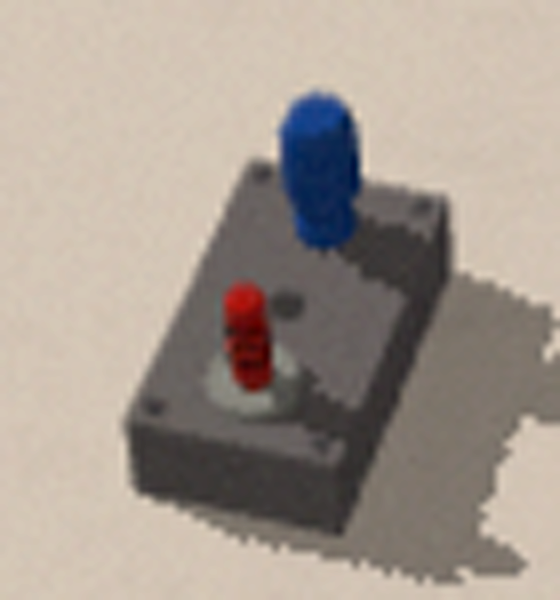

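```bash
cat > h.py <<'E'
import numpy as np, cv2, pickle
from scipy.optimize import least_squares
C={'scene':(np.array([[467.94655583,0,277.55454555],[0,467.94655583,203.7115688],[0,0,1]]),np.array([-0.01216347,0,0,0,0])),
'top':(np.array([[381.07857623,0,279.50970892],[0,381.07857623,202.50076491],[0,0,1]]),np.array([0.01289266,0,0,0,0]))}
try: TT=pickle.load(open('T.pkl','rb'))
except Exception:
    from rig import grab_frame
    TT={n:grab_frame(n)['T'] for n in C}; pickle.dump(TT,open('T.pkl','wb'))
def proj(n,P):
    K,d=C[n]; T=np.linalg.inv(TT[n]); 
    return cv2.projectPoints(np.asarray(P,float).reshape(-1,1,3),cv2.Rodrigues(T[:3,:3])[0],T[:3,3],K,d)[0][:,0]
def ray(n,uv,z):
    K,d=C[n]; p=cv2.undistortPoints(np.array([[uv]],float),K,d)[0,0]
    v=TT[n][:3,:3]@[p[0],p[1],1]; o=TT[n][:3,3]; return o+v*(z-o[2])/v[2]
def uz(pts,off,s): return (np.array(pts,float)+.5)/s-.5+np.array(off)
def body(p,L):
    c,s=np.cos(p[2]),np.sin(p[2]); L=np.asarray(L,float)
    return np.c_[p[0]+c*L[:,0]-s*L[:,1],p[1]+s*L[:,0]+c*L[:,1],L[:,2]]
def fit(obs,p0):
    f=lambda p:np.concatenate([(proj(n,body(p,L))-uv).ravel() for n,L,uv in obs])
    r=least_squares(f,p0); return r.x,r.fun.reshape(-1,2)
E
python3 - <<'E'
from h import *
np.set_printoptions(precision=2,suppress=True)
q=lambda a,b,z:[[a,b,z],[a,-b,z],[-a,-b,z],[-a,b,z]]
ch=[('top',q(75,45,45),uz([(157,155),(330,149),(350,432),(174,440)],(280,140),5)),
('scene',q(75,45,45),uz([(97,302),(205,196),(522,273),(435,393)],(250,135),7))]
bl=[('top',q(30,50,30),uz([(95,186),(409,117),(447,297),(140,362)],(140,195),8)),
('scene',q(30,50,30),uz([(128,422),(257,160),(450,198),(347,462)],(200,245),8))]
for nm,o,p0 in(('ch',ch,[400,-50,0]),('bl',bl,[350,300,.2])):
    for sel in([o[0]],[o[1]],o):
        p,res=fit(sel,p0); print(nm,[s[0] for s in sel],p); print(res.T)
        if nm=='ch': P=p
# slot, grip, driver
for uv in uz([(252,250),(259,333)],(280,140),5): print('slot end',ray('top',uv,45))
for uv in uz([(262,279),(362,301)],(250,135),7): print('slot end',ray('scene',uv,45))
print('grip top',ray('top',uz([(134,247)],(140,195),8)[0],66), ray('scene',uz([(245,295)],(200,245),8)[0],66))
print('driver',ray('top',uz([(325,200)],(140,195),8)[0],76), ray('scene',uz([(320,112)],(200,245),8)[0],76))
print('bar', uz([(262,85)],(280,140),5), uz([(115,95)],(250,135),7))
E
```

```text
ch ['top'] [555.71 -86.91   0.05]
[[ 0.01 -0.08  0.11 -0.04]
 [-0.38 -0.42  0.47  0.3 ]]
ch ['scene'] [557.03 -89.02   0.05]
[[-0.04 -1.13  0.65  0.45]
 [-0.4  -1.23  0.6   0.74]]
ch ['top', 'scene'] [556.06 -87.36   0.05]
[[ 0.18  0.08  0.29  0.14 -0.04 -1.11  0.71  0.49]
 [-0.51 -0.55  0.33  0.17 -0.01 -0.87  1.    1.17]]
bl ['top'] [487.01 311.72   0.24]
[[ 0.59  0.16  0.02 -0.76]
 [-0.21 -0.41 -0.17  0.78]]
bl ['scene'] [488.01 314.21   0.26]
[[ 0.46 -0.4   0.33 -0.39]
 [-0.07 -0.15 -0.21  0.38]]
bl ['top', 'scene'] [487.71 312.99   0.25]
[[ 0.01 -0.5  -0.39 -1.09  0.73  0.25  0.89 -0.23]
 [-0.26 -0.86 -0.68  0.67 -0.56 -0.49 -0.37  0.1 ]]
slot end [577.75 -86.95  45.  ]
slot end [534.55 -89.72  45.  ]
slot end [578.   -84.89  45.  ]
slot end [535.32 -90.73  45.  ]
grip top [480.87 344.8   66.  ] [482.51 343.35  66.  ]
driver [494.45 285.19  76.  ] [496.09 284.88  76.  ]
bar [[332.  156.6]] [[266.   148.14]]
```

```bash
cat > plan.py <<'E'
import sys, numpy as np
from scipy.spatial.transform import Rotation as Ro
from rig import sense
np.set_printoptions(precision=3,suppress=True)
def plan(x,y,z,yaw,n,turn_n=None):
    s=sense(); p=s['eef_pos']; R=Ro.from_euler('xyz',s['tcp_rot']); 
    Rt=Ro.from_euler('xyz',[np.pi,0,yaw]); w=(R.inv()*Rt).as_rotvec(); m=turn_n or n
    print('clk',s['clock'],'pos',p,'rot',s['tcp_rot'],'F',s['contact_force'],'op',round(s['opening'],3),'q',s['qpos'])
    d=(np.array([x,y,z])-p)/n; print('step mm',np.linalg.norm(d),'turn',np.linalg.norm(w)/m)
    for i in range(n):
        r=R*Ro.from_rotvec(w*min(i/m,1)); k=w/m if i<m else w*0
        print([round(float(v),3) for v in k]+[round(float(v),1) for v in r.inv().apply(d)])
a=[float(v) for v in sys.argv[1:]]
plan(*a[:4],int(a[4]),int(a[5]) if len(a)>5 else None)
E
python3 plan.py 481 343.5 300 1.82 25 14
```

```text
clk 0.2 pos [ 267.168 -564.872  404.258] rot [-3.141  0.     0.442] F [ 0.541 -0.652 -0.959] op 0.997 q [-1.131  0.353  1.634 -0.     1.155 -0.002]
step mm 37.560283902935126 turn 0.0984420433856458
[-0.0, -0.0, -0.098, 23.3, -29.2, 4.2]
[-0.0, -0.0, -0.098, 26.0, -26.8, 4.2]
[-0.0, -0.0, -0.098, 28.5, -24.1, 4.2]
[-0.0, -0.0, -0.098, 30.8, -21.2, 4.2]
[-0.0, -0.0, -0.098, 32.7, -18.0, 4.2]
[-0.0, -0.0, -0.098, 34.3, -14.7, 4.2]
[-0.0, -0.0, -0.098, 35.6, -11.3, 4.2]
[-0.0, -0.0, -0.098, 36.5, -7.7, 4.2]
[-0.0, -0.0, -0.098, 37.1, -4.1, 4.2]
[-0.0, -0.0, -0.098, 37.3, -0.4, 4.2]
[-0.0, -0.0, -0.098, 37.2, 3.2, 4.2]
[-0.0, -0.0, -0.098, 36.7, 6.9, 4.2]
[-0.0, -0.0, -0.098, 35.8, 10.4, 4.2]
[-0.0, -0.0, -0.098, 34.6, 13.9, 4.2]
[-0.0, -0.0, -0.0, 33.1, 17.3, 4.2]
[-0.0, -0.0, -0.0, 33.1, 17.3, 4.2]
[-0.0, -0.0, -0.0, 33.1, 17.3, 4.2]
[-0.0, -0.0, -0.0, 33.1, 17.3, 4.2]
[-0.0, -0.0, -0.0, 33.1, 17.3, 4.2]
[-0.0, -0.0, -0.0, 33.1, 17.3, 4.2]
[-0.0, -0.0, -0.0, 33.1, 17.3, 4.2]
[-0.0, -0.0, -0.0, 33.1, 17.3, 4.2]
[-0.0, -0.0, -0.0, 33.1, 17.3, 4.2]
[-0.0, -0.0, -0.0, 33.1, 17.3, 4.2]
[-0.0, -0.0, -0.0, 33.1, 17.3, 4.2]
```

```bash
python3 -m creep '[[0,0,-0.1,23,-29,4,0],[0,0,-0.1,26,-27,4,0],[0,0,-0.1,28.5,-24,4,0],[0,0,-0.1,31,-21,4,0],[0,0,-0.1,33,-18,4,0],[0,0,-0.1,34,-15,4,0],[0,0,-0.1,35.5,-11,4,0],[0,0,-0.1,36.5,-8,4,0],[0,0,-0.1,37,-4,4,0],[0,0,-0.1,37,-0.5,4,0]]' 60; python3 plan.py 481 343.5 300 1.82 15 5
```

```text
clock: 1.03
eef_pos: [344.2, -192.0, 360.9]
tcp_rot: [3.139, 0.004, 1.476]
contact_force: [1.1, -0.3, 0.6]
opening: 0.995
clk 1.0333 pos [ 344.216 -191.992  360.896] rot [3.139 0.004 1.476] F [ 1.079 -0.313  0.602] op 0.995 q [-0.511  0.039  2.143 -0.003  0.956 -0.415]
step mm 37.06866924998966 turn 0.06879100269595297
[0.0, 0.001, -0.069, 36.4, 5.7, 3.9]
[0.0, 0.001, -0.069, 35.9, 8.2, 4.0]
[0.0, 0.001, -0.069, 35.3, 10.6, 4.0]
[0.0, 0.001, -0.069, 34.5, 13.0, 4.0]
[0.0, 0.001, -0.069, 33.5, 15.4, 4.0]
[0.0, 0.0, -0.0, 32.3, 17.6, 4.1]
[0.0, 0.0, -0.0, 32.3, 17.6, 4.1]
[0.0, 0.0, -0.0, 32.3, 17.6, 4.1]
[0.0, 0.0, -0.0, 32.3, 17.6, 4.1]
[0.0, 0.0, -0.0, 32.3, 17.6, 4.1]
[0.0, 0.0, -0.0, 32.3, 17.6, 4.1]
[0.0, 0.0, -0.0, 32.3, 17.6, 4.1]
[0.0, 0.0, -0.0, 32.3, 17.6, 4.1]
[0.0, 0.0, -0.0, 32.3, 17.6, 4.1]
[0.0, 0.0, -0.0, 32.3, 17.6, 4.1]
```

```bash
python3 -m creep '[[0,0,-0.07,36.5,6,4,0],[0,0,-0.07,36,8,4,0],[0,0,-0.07,35.5,10.5,4,0],[0,0,-0.07,34.5,13,4,0],[0,0,-0.07,33.5,15.5,4,0],[0,0,0,32.5,17.5,4,0],[0,0,0,32.5,17.5,4,0],[0,0,0,32.5,17.5,4,0],[0,0,0,32.5,17.5,4,0],[0,0,0,32.5,17.5,4,0]]'; python3 plan.py 481 343.5 270 1.82 6 3
```

```text
clock: 1.87
eef_pos: [426.1, 186.9, 319.5]
tcp_rot: [3.135, 0.007, 1.852]
contact_force: [0.6, -0.6, -0.9]
opening: 0.999
clk 1.8667 pos [426.056 186.865 319.55 ] rot [3.135 0.007 1.852] F [ 0.591 -0.577 -0.867] op 0.999 q [ 0.413  0.214  2.048 -0.01   0.873  0.138]
step mm 28.871595449762225 turn 0.010990474965785849
[0.002, 0.002, 0.011, 22.6, 16.0, 8.2]
[0.002, 0.002, 0.011, 22.7, 15.8, 8.2]
[0.002, 0.002, 0.011, 22.9, 15.5, 8.2]
[0.0, 0.0, 0.0, 23.0, 15.3, 8.3]
[0.0, 0.0, 0.0, 23.0, 15.3, 8.3]
[0.0, 0.0, 0.0, 23.0, 15.3, 8.3]
```

Run:
```python
from rig import grab_frame
import cv2
f=grab_frame("top"); cv2.imwrite("pics/t1.png",f["color"][:,:,::-1])
```

```text
(no output)
```

View pics/t1.png

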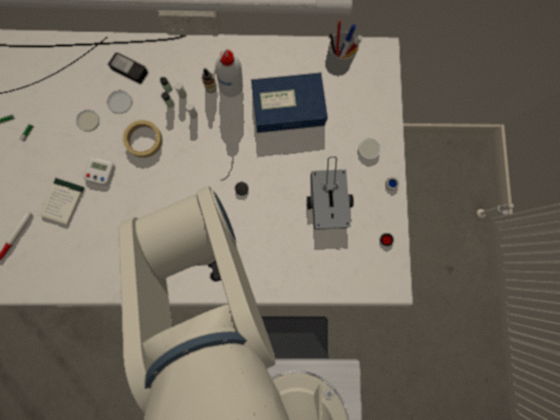

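```bash
python3 -m creep '[[0,0,0.01,22.5,16,8,0],[0,0,0.01,22.5,16,8,0],[0,0,0.01,23,15.5,8,0],[0,0,0,23,15.5,8,0],[0,0,0,23,15.5,8,0],[0,0,0,23,15.5,8,0],[0,0,0,0,0,0,0]]'; python3 plan.py 481 343.5 240 1.82 2 1
python3 - <<'E'
from rig import grab_frame
import cv2
f=grab_frame("scene"); c=f["color"][150:330,150:330,::-1]; cv2.imwrite("pics/s1.png",cv2.resize(c,None,fx=3.3,fy=3.3,interpolation=cv2.INTER_CUBIC))
E
```

```text
clock: 2.5
eef_pos: [484.5, 360.5, 268.7]
tcp_rot: [3.13, 0.003, 1.826]
contact_force: [-0.6, -0.5, 0.4]
opening: 0.997
clk 2.5 pos [484.534 360.544 268.737] rot [3.13  0.003 1.826] F [-0.594 -0.478  0.436] op 0.997 q [ 0.639  0.475  1.79  -0.009  0.867  0.39 ]
step mm 16.79901458527888 turn 0.013662411105470602
[0.012, 0.003, 0.006, -7.8, -4.0, 14.3]
[0.0, 0.0, 0.0, -7.8, -3.8, 14.4]
```

View pics/s1.png

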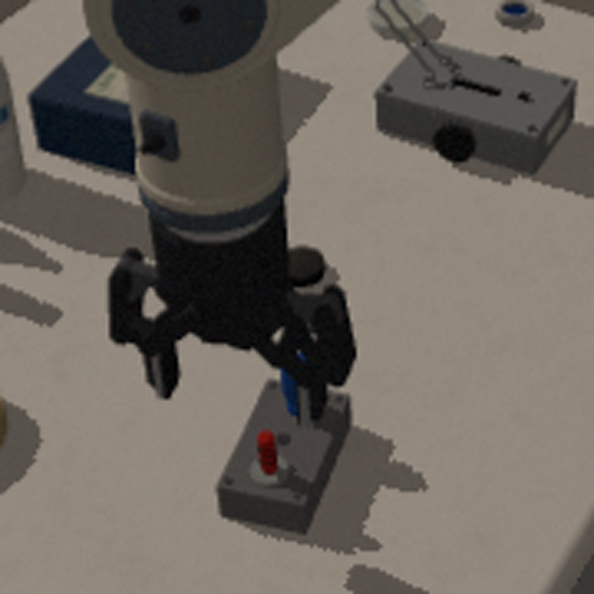

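```bash
python3 -m creep '[[0.012,0,0.006,-8,-4,14,0],[0,0,0,-8,-4,14,0],[0,0,0,0,0,0,0]]'; python3 plan.py 481 343.5 210 1.82 2 1
```

```text
clock: 2.8
eef_pos: [478.9, 338.8, 239.1]
tcp_rot: [-3.137, 0.005, 1.822]
contact_force: [-1.2, -0.3, -0.8]
opening: 0.997
clk 2.8 pos [478.851 338.78  239.103] rot [-3.137  0.005  1.822] F [-1.186 -0.326 -0.753] op 0.997 q [ 0.614  0.498  1.837 -0.004  0.812  0.366]
step mm 14.780851391598219 turn 0.007026300219669493
[-0.005, 0.005, 0.002, 2.1, 1.7, 14.5]
[-0.0, 0.0, 0.0, 2.0, 1.6, 14.6]
```

```bash
python3 -m creep '[[-0.005,0.005,0.002,2,1.5,14,0],[0,0,0,2,1.5,14,0],[0,0,0,0,0,0,0]]'; python3 plan.py 481 343.5 211 1.82 2 1
python3 - <<'E'
from rig import grab_frame
import cv2
f=grab_frame("scene"); c=f["color"][200:330,180:310,::-1]; cv2.imwrite("pics/s2.png",cv2.resize(c,None,fx=4.5,fy=4.5,interpolation=cv2.INTER_CUBIC))
E
```

```text
clock: 3.05
eef_pos: [480.0, 339.6, 210.1]
tcp_rot: [-3.139, 0.001, 1.816]
contact_force: [-0.7, -1.5, 0.2]
opening: 0.997
clk 3.05 pos [480.02  339.577 210.058] rot [-3.139  0.001  1.816] F [-0.679 -1.481  0.242] op 0.997 q [0.613 0.543 1.847 0.    0.754 0.368]
step mm 2.0759837191124997 turn 0.004880270259800565
[-0.002, 0.001, -0.004, 1.8, 0.9, -0.5]
[-0.0, 0.0, -0.0, 1.8, 1.0, -0.5]
```

View pics/s2.png

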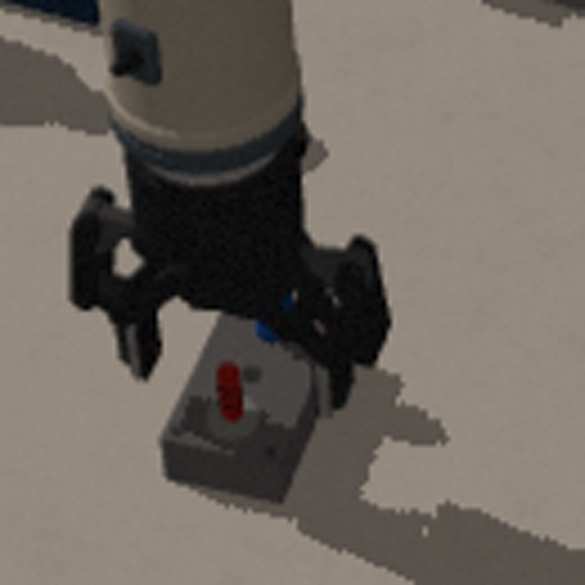

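```bash
python3 -m creep '[[0,0,0,3,1,-0.5,0],[0,0,0,0,0,0,0.5],[0,0,0,0,0,0,0.8],[0,0,0,0,0,0,1],[0,0,0,0,0,0,1],[0,0,0,0,0,0,1],[0,0,0,0,0,0,1],[0,0,0,0,0,0,1],[0,0,0,0,0,0,1],[0,0,0,0,0,0,1]]' 60; python3 plan.py 481 343.5 211 1.82 2 1
```

```text
clock: 3.93
eef_pos: [481.3, 343.5, 215.0]
tcp_rot: [3.14, -0.0, 1.816]
contact_force: [-0.0, 0.2, -0.1]
opening: 0.106
clk 3.9333 pos [481.327 343.477 215.034] rot [ 3.14  -0.     1.816] F [-0.03   0.215 -0.086] op 0.106 q [ 0.617  0.538  1.839 -0.     0.762  0.372]
step mm 2.0235642023757614 turn 0.004396127148171512
[0.002, -0.0, -0.004, 0.1, -0.2, 2.0]
[0.0, -0.0, -0.0, 0.1, -0.2, 2.0]
```

Run:
```python
from rig import grab_frame
import cv2
f=grab_frame("scene"); c=f["color"][230:320,190:280,::-1]; cv2.imwrite("pics/s3.png",cv2.resize(c,None,fx=6.5,fy=6.5,interpolation=cv2.INTER_CUBIC))
```

```text
(no output)
```

View pics/s3.png

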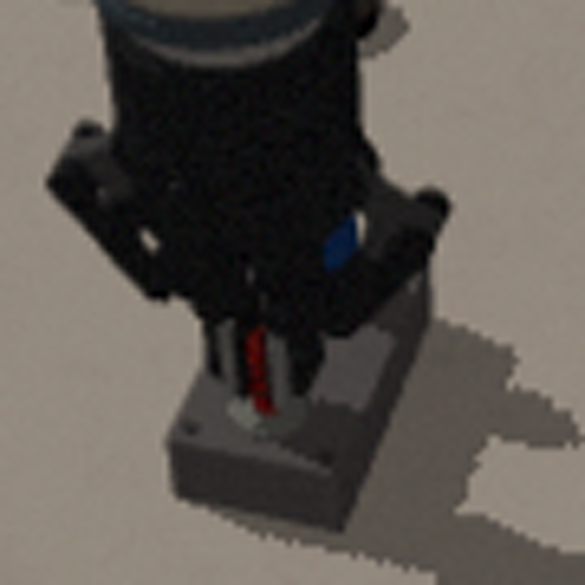

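```bash
python3 -m creep '[[0,0,0,0,0,-8,1],[0,0,0,0,0,-20,1],[0,0,0,0,0,-30,1],[0,0,0,0,0,-30,1],[0,0,0,0,0,-10,1]]' 80; python3 plan.py 550 -85 320 0.055 17 17
```

```text
clock: 4.4
eef_pos: [480.4, 342.8, 314.4]
tcp_rot: [-3.137, 0.002, 1.816]
contact_force: [1.1, 0.2, -0.3]
opening: 0.093
clk 4.4 pos [480.384 342.801 314.371] rot [-3.137  0.002  1.816] F [ 1.113  0.209 -0.259] op 0.093 q [ 0.617  0.401  1.787 -0.     0.96   0.372]
step mm 25.497927602374574 turn 0.10358360537400362
[-0.0, 0.0, 0.104, -25.4, -2.1, -0.3]
[-0.0, 0.0, 0.104, -25.5, 0.5, -0.3]
[-0.0, 0.0, 0.104, -25.3, 3.1, -0.3]
[-0.0, 0.0, 0.104, -24.8, 5.7, -0.3]
[-0.0, 0.0, 0.104, -24.1, 8.3, -0.3]
[-0.0, 0.0, 0.104, -23.1, 10.7, -0.3]
[-0.0, 0.0, 0.104, -21.9, 13.1, -0.3]
[-0.0, 0.0, 0.104, -20.4, 15.3, -0.3]
[-0.0, 0.0, 0.104, -18.7, 17.3, -0.3]
[-0.0, 0.0, 0.104, -16.9, 19.1, -0.3]
[-0.0, 0.0, 0.104, -14.8, 20.8, -0.3]
[-0.0, 0.0, 0.104, -12.6, 22.2, -0.3]
[-0.0, 0.0, 0.104, -10.2, 23.4, -0.3]
[-0.0, 0.0, 0.104, -7.7, 24.3, -0.3]
[-0.0, 0.0, 0.104, -5.2, 25.0, -0.3]
[-0.0, 0.0, 0.104, -2.6, 25.4, -0.3]
[-0.0, 0.0, 0.104, 0.1, 25.5, -0.3]
```

```bash
python3 -m creep '[[0,0,0.1,-25.5,-2,0,1],[0,0,0.1,-25.5,0.5,0,1],[0,0,0.1,-25.5,3,0,1],[0,0,0.1,-25,5.5,0,1],[0,0,0.1,-24,8.5,0,1],[0,0,0.1,-23,10.5,0,1],[0,0,0.1,-22,13,0,1],[0,0,0.1,-20.5,15.5,0,1],[0,0,0.1,-18.5,17.5,0,1],[0,0,0.1,-17,19,0,1]]' 80; python3 plan.py 550 -85 310 0.055 8 7;python3 - <<'E'
from rig import grab_frame
import cv2
f=grab_frame("scene"); c=f["color"][100:300,200:400,::-1]; cv2.imwrite("pics/s4.png",cv2.resize(c,None,fx=3,fy=3,interpolation=cv2.INTER_CUBIC))
E
```

```text
clock: 5.23
eef_pos: [522.4, 85.4, 320.2]
tcp_rot: [3.141, -0.006, 0.779]
contact_force: [0.2, 0.5, -0.3]
opening: 0.093
clk 5.2333 pos [522.356  85.358 320.19 ] rot [ 3.141 -0.006  0.779] F [ 0.178  0.453 -0.306] op 0.093 q [0.158 0.305 1.917 0.004 0.914 0.948]
step mm 21.610858051299115 turn 0.10344162305173119
[-0.0, -0.001, 0.103, -12.5, 17.6, 1.2]
[-0.0, -0.001, 0.103, -10.6, 18.8, 1.2]
[-0.0, -0.001, 0.103, -8.6, 19.8, 1.2]
[-0.0, -0.001, 0.103, -6.5, 20.6, 1.2]
[-0.0, -0.001, 0.103, -4.4, 21.1, 1.3]
[-0.0, -0.001, 0.103, -2.2, 21.5, 1.3]
[-0.0, -0.001, 0.103, 0.1, 21.6, 1.3]
[-0.0, -0.0, 0.0, 2.3, 21.5, 1.3]
```

View pics/s4.png

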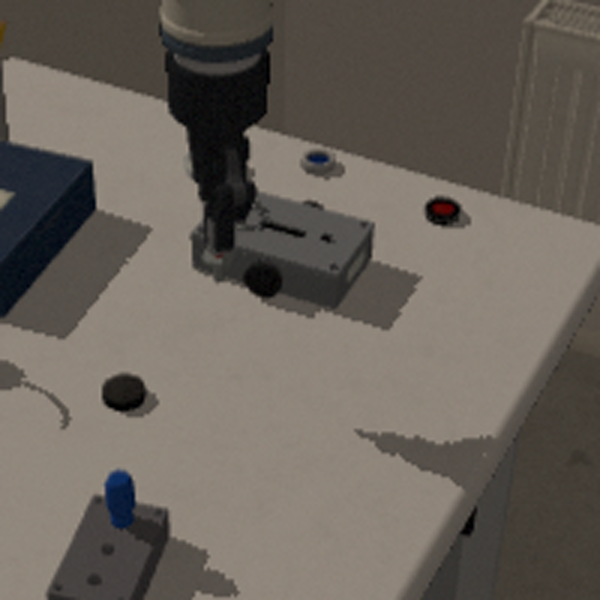

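```bash
python3 -m creep '[[0,0,0.1,-12.5,17.5,1,1],[0,0,0.1,-10.5,18.5,1,1],[0,0,0.1,-8.5,19.5,1,1],[0,0,0.1,-6.5,20.5,1,1],[0,0,0.1,-4.5,21,1,1],[0,0,0.1,-2,21,1,1],[0,0,0.1,0,18,1,1],[0,0,0.0,1,10,1,1],[0,0,0,0,0,0,1],[0,0,0,0,0,0,1]]'; python3 plan.py 556 -88 290 0.055 2 1;python3 - <<'E'
from rig import grab_frame
import cv2
f=grab_frame("scene"); c=f["color"][100:230,220:350,::-1]; cv2.imwrite("pics/s5.png",cv2.resize(c,None,fx=4.5,fy=4.5,interpolation=cv2.INTER_CUBIC))
f=grab_frame("top"); c=f["color"][140:260,270:390,::-1]; cv2.imwrite("pics/t5.png",cv2.resize(c,None,fx=4.5,fy=4.5,interpolation=cv2.INTER_CUBIC))
E
```

```text
clock: 6.12
eef_pos: [545.7, -81.0, 311.4]
tcp_rot: [-3.139, -0.004, 0.041]
contact_force: [0.2, 0.3, -0.7]
opening: 0.09
clk 6.1167 pos [545.687 -81.004 311.448] rot [-3.139 -0.004  0.041] F [ 0.164  0.34  -0.727] op 0.09 q [-0.151  0.349  1.876  0.004  0.913  1.376]
step mm 12.402931751592927 turn 0.014247540968147605
[-0.002, -0.004, -0.014, 5.0, 3.7, 10.7]
[-0.0, -0.0, -0.0, 5.0, 3.8, 10.7]
```

View pics/s5.png

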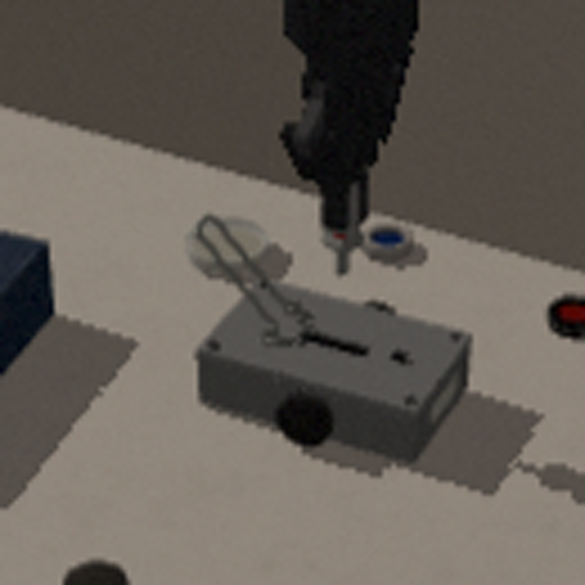

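View pics/t5.png

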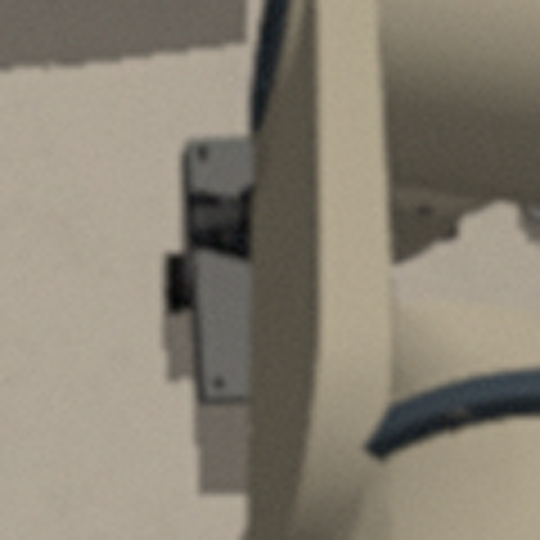

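Run:
```python
from h import *
print(uz([(343,272)],(220,100),4.5), proj('scene',[[545.7,-81,102.4],[545.7,-81,126.4],[545.7,-76,102.4],[545.7,-81,107.4]]))
```

```text
[[295.83333333 160.05555556]] [[296.73432111 161.28894696]
 [296.86912789 153.88464703]
 [295.88539808 162.18564795]
 [296.76215405 159.7607201 ]]
```

```bash
python3 -m creep '[[-0.002,-0.004,-0.012,5,3.5,14,1],[0,0,0,5,3.5,14,1],[0,0,0,0,0,8,1],[0,0,0,0,0,4,1],[0,0,0,0,0,0,1]]'; python3 plan.py 556 -88 264 0.055 2 1;python3 - <<'E'
from rig import grab_frame
import cv2
f=grab_frame("scene"); cv2.imwrite("pics/s6r.png",f["color"][:,:,::-1]); c=f["color"][130:205,250:330,::-1]; cv2.imwrite("pics/s6.png",cv2.resize(c,None,fx=8,fy=8,interpolation=cv2.INTER_CUBIC)*1)
E
```

```text
clock: 6.63
eef_pos: [556.4, -83.0, 269.6]
tcp_rot: [-3.141, -0.001, 0.064]
contact_force: [-0.2, -0.6, 0.1]
opening: 0.095
clk 6.6333 pos [556.432 -83.045 269.636] rot [-3.141 -0.001  0.064] F [-0.212 -0.645  0.066] op 0.095 q [-0.151  0.423  1.878  0.001  0.841  1.355]
step mm 3.7583981402356224 turn 0.008583041665646772
[-0.001, -0.001, 0.009, -0.4, 2.5, 2.8]
[-0.0, -0.0, 0.0, -0.4, 2.5, 2.8]
```

View pics/s6.png

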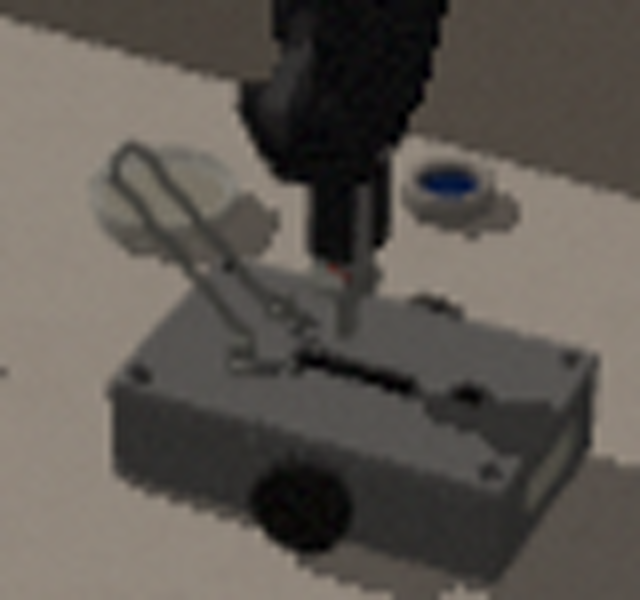

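Run:
```python
from h import *
print('tip',uz([(345,336)],(250,130),8), proj('scene',[[556.4,-83,60.6],[556.4,-83,84.6]]))
print('slotmid',uz([(357,371)],(250,130),8), ray('scene',uz([(357,371)],(250,130),8)[0],45),proj('scene',[[556,-88,45]]))
m=uz([(300,355),(415,387)],(250,130),8)
for u in m: print(ray('scene',u,45))
```

```text
tip [[292.6875 171.5625]] [[293.45643843 172.36141357]
 [293.5501479  165.26574481]]
slotmid [[294.1875 175.9375]] [556.59290924 -88.14863678  45.        ] [[294.34809244 176.02258594]]
[579.00056488 -87.09435136  45.        ]
[534.1427017  -89.35976461  45.        ]
```

```bash
python3 -m creep '[[0,0,0.009,0,4,4,1],[0,0,0,0,0,3,1],[0,0,0,0,0,1,1],[0,0,0,0,0,0,1]]'; python3 plan.py 556 -87.5 256 0.055 1 1
```

```text
clock: 7.02
eef_pos: [556.7, -87.0, 262.1]
tcp_rot: [-3.141, -0.001, 0.054]
contact_force: [0.4, 0.4, -0.0]
opening: 0.094
clk 7.0167 pos [556.721 -87.028 262.087] rot [-3.141 -0.001  0.054] F [ 0.417  0.39  -0.026] op 0.094 q [-0.158  0.435  1.88   0.001  0.825  1.358]
step mm 6.147932390907732 turn 0.001867752846654911
[-0.001, -0.001, -0.001, -0.8, 0.4, 6.1]
```

```bash
python3 -m creep '[[0,0,0,0,0,3,1],[0,0,0,0,0,2,1],[0,0,0,0,0,1,1]]'; python3 -m creep '[[0,0,0,0,0,1.5,1],[0,0,0,0,0,1,1]]';python3 -m creep '[[0,0,0,0,0,1.5,1],[0,0,0,0,0,1,1]]'
```

```text
clock: 7.27
eef_pos: [556.9, -87.2, 256.4]
tcp_rot: [-3.141, -0.003, 0.054]
contact_force: [-0.9, 0.3, -1.6]
opening: 0.093
clock: 7.43
eef_pos: [556.9, -87.2, 253.7]
tcp_rot: [-3.141, -0.003, 0.054]
contact_force: [-0.1, -0.8, 0.6]
opening: 0.096
clock: 7.6
eef_pos: [557.0, -87.3, 250.9]
tcp_rot: [-3.141, -0.003, 0.054]
contact_force: [0.8, 0.5, -0.9]
opening: 0.093
```

```bash
python3 -m creep '[[0,0,0,0,0,1.5,1],[0,0,0,0,0,1,1]]'; python3 -m creep '[[0,0,0,0,0,1,1],[0,0,0,0,0,0.7,1]]';python3 -m creep '[[0,0,0,0,0,0.7,1]]';python3 -m creep '[[0,0,0,0,0,0.7,1]]'
```

```text
clock: 7.77
eef_pos: [557.0, -87.2, 248.2]
tcp_rot: [-3.141, -0.003, 0.054]
contact_force: [-0.6, -0.2, -0.2]
opening: 0.097
clock: 7.93
eef_pos: [557.0, -87.2, 246.2]
tcp_rot: [-3.141, -0.003, 0.054]
contact_force: [0.0, -0.5, -0.6]
opening: 0.099
clock: 8.02
eef_pos: [557.0, -87.2, 245.5]
tcp_rot: [-3.141, -0.003, 0.054]
contact_force: [-1.3, 0.4, 6.1]
opening: 0.094
clock: 8.1
eef_pos: [557.3, -87.2, 245.3]
tcp_rot: [-3.141, -0.004, 0.054]
contact_force: [-2.6, 1.2, 9.8]
opening: 0.088
```

```bash
python3 -m creep '[[0,0,0,-2,0,-0.2,1],[0,0,0,-2,0,0.3,1]]'; python3 -m creep '[[0,0,0,-2,0,0.3,1],[0,0,0,-2,0,0.3,1]]'
```

```text
clock: 8.27
eef_pos: [553.8, -87.5, 245.6]
tcp_rot: [-3.142, -0.005, 0.054]
contact_force: [0.1, 0.7, -0.2]
opening: 0.097
clock: 8.43
eef_pos: [549.4, -87.7, 244.8]
tcp_rot: [-3.142, -0.005, 0.054]
contact_force: [-0.2, -0.3, -0.8]
opening: 0.092
```

```bash
python3 -m creep '[[0,0,0,0,0,0.5,1],[0,0,0,0,0,0.5,1]]'; python3 -m creep '[[0,0,0,0,0,0.5,1]]'
```

```text
clock: 8.6
eef_pos: [549.2, -87.8, 244.0]
tcp_rot: [3.142, -0.006, 0.054]
contact_force: [0.5, 0.5, 1.7]
opening: 0.097
clock: 8.68
eef_pos: [549.4, -87.8, 243.7]
tcp_rot: [3.141, -0.007, 0.054]
contact_force: [1.0, 0.8, 1.4]
opening: 0.096
```

```bash
python3 -m creep '[[0,0.005,0,0.3,0,0.7,1],[0,0,0,0.3,0,0.7,1]]'; python3 -m creep '[[0,0,0,0,0,0.7,1]]'
```

```text
clock: 8.85
eef_pos: [549.9, -87.8, 242.1]
tcp_rot: [3.141, -0.012, 0.054]
contact_force: [-0.2, -0.3, -0.4]
opening: 0.097
clock: 8.93
eef_pos: [549.8, -87.8, 241.1]
tcp_rot: [3.142, -0.011, 0.054]
contact_force: [-0.1, 0.2, -0.8]
opening: 0.097
```

```bash
python3 -m creep '[[0,-0.005,0,1,0,1,1],[0,-0.005,0,1,0,1,1]]'; python3 -m creep '[[0,0,0,0,0,1,1]]'
```

```text
clock: 9.1
eef_pos: [551.6, -87.6, 238.6]
tcp_rot: [-3.142, -0.0, 0.054]
contact_force: [1.1, -0.7, -0.8]
opening: 0.099
clock: 9.18
eef_pos: [551.8, -87.7, 237.5]
tcp_rot: [-3.142, 0.0, 0.054]
contact_force: [0.1, -0.0, -0.1]
opening: 0.094
```

```bash
python3 -m creep '[[0,0,0,0,0,1.2,1],[0,0,0,0,0,1,1]]'; python3 -m creep '[[0,0,0,0,0,1,1],[0,0,0,0,0,1,1]]';  python3 -m creep '[[0,0,0,0,0,0.8,1]]'; python3 -m creep '[[0,0,0,0,0,0.8,1]]'
```

```text
clock: 9.35
eef_pos: [551.9, -87.6, 234.8]
tcp_rot: [-3.142, 0.001, 0.054]
contact_force: [-0.2, 0.2, -0.1]
opening: 0.091
clock: 9.52
eef_pos: [552.0, -87.6, 232.5]
tcp_rot: [-3.142, 0.001, 0.054]
contact_force: [-0.1, 0.3, -0.0]
opening: 0.101
clock: 9.6
eef_pos: [552.0, -87.6, 231.6]
tcp_rot: [-3.142, 0.001, 0.054]
contact_force: [-0.3, -1.0, -0.3]
opening: 0.094
clock: 9.68
eef_pos: [551.9, -87.6, 230.7]
tcp_rot: [-3.142, 0.001, 0.054]
contact_force: [0.6, -0.2, -0.2]
opening: 0.096
```

```bash
python3 -m creep '[[0,0,0,0,0,0.7,1]]'; python3 -m creep '[[0,0,0,0,0,0.7,1]]';  python3 -m creep '[[0,0,0,0,0,0.7,1]]'; python3 -m creep '[[0,0,0,0,0,0.4,1]]'
```

```text
clock: 9.77
eef_pos: [551.9, -87.6, 229.9]
tcp_rot: [-3.142, 0.001, 0.054]
contact_force: [-0.0, -0.2, 5.2]
opening: 0.092
clock: 9.85
eef_pos: [552.0, -87.7, 229.8]
tcp_rot: [-3.142, 0.001, 0.054]
contact_force: [-5.2, 2.1, 18.4]
opening: 0.098
clock: 9.93
eef_pos: [552.0, -87.6, 229.9]
tcp_rot: [-3.142, 0.001, 0.054]
contact_force: [-3.8, -0.4, 10.9]
opening: 0.095
clock: 10.02
eef_pos: [552.0, -87.6, 229.9]
tcp_rot: [-3.141, 0.001, 0.054]
contact_force: [-2.1, -0.8, 2.0]
opening: 0.1
```

```bash
python3 -m creep '[[0,0,0,0,0,0,0.9],[0,0,0,0,0,0,0.7],[0,0,0,0,0,0,0.6],[0,0,0,0,0,-3,0.6],[0,0,0,0,0,-10,0.6],[0,0,0,0,0,-20,0.6],[0,0,0,0,0,-20,0.6],[0,0,0,0,0,-10,0.6]]';python3 plan.py 552 -88 290 0.055 1
python3 - <<'E'
from rig import grab_frame
import cv2
f=grab_frame("scene"); cv2.imwrite("pics/s7r.png",f["color"][:,:,::-1]); c=f["color"][130:205,250:330,::-1]; cv2.imwrite("pics/s7.png",cv2.resize(c,None,fx=8,fy=8,interpolation=cv2.INTER_CUBIC)*1)
E
```

```text
clock: 10.68
eef_pos: [550.8, -87.4, 294.1]
tcp_rot: [-3.14, 0.007, 0.054]
contact_force: [0.9, -0.3, -0.4]
opening: 0.401
clk 10.6833 pos [550.798 -87.428 294.088] rot [-3.14   0.007  0.054] F [ 0.911 -0.312 -0.378] op 0.401 q [-0.16   0.383  1.871 -0.     0.895  1.357]
step mm 4.299134469735754 turn 0.007289933229817485
[-0.002, 0.007, -0.001, 1.2, 0.6, 4.1]
```

View pics/s7.png

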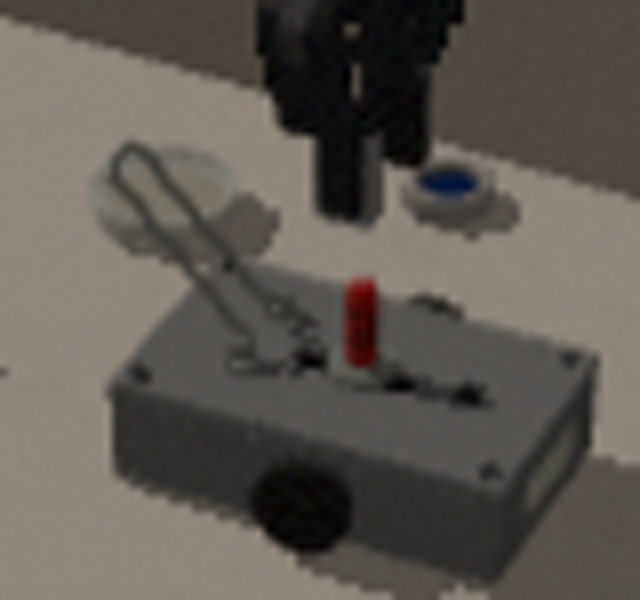

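Run:
```python
from h import *
np.set_printoptions(precision=1,suppress=True)
p=[556.3,-87.7,.055]
for th in np.arange(2.1,2.6,.1):
    b=body(p,[[36-80*np.cos(th),0,51.5+80*np.sin(th)]]); print(round(th,1),b,proj('top',b),proj('scene',b))
print('obs',(332,156.6),(266,148.1))
print('box edge',ray('top',(325,125),0),ray('top',(325,125),60), ray('top',(256,132),60))
for l in([112,0,100],[49,0,111.5],[-40,0,53]): b=body(p,[l]); print(l,b, 'tcp z',b[0,2]+173.4)
```

```text
2.1 [[632.6 -83.5 120.6]] [[333.1 161. ]] [[269.6 147.1]]
2.2 [[639.3 -83.1 116.2]] [[332.6 158.8]] [[267.5 147.9]]
2.3 [[645.5 -82.8 111.2]] [[332.  156.9]] [[265.6 148.9]]
2.4 [[651.1 -82.5 105.5]] [[331.5 155.3]] [[263.9 150.2]]
2.5 [[656.2 -82.2  99.4]] [[330.9 154. ]] [[262.3 151.6]]
obs (332, 156.6) (266, 148.1)
box edge [769.  -83.7   0. ] [746.1 -74.7  60. ] [725.  104.5  60. ]
[112, 0, 100] [[668.1 -81.5 100. ]] tcp z 273.4
[49, 0, 111.5] [[605.2 -85.  111.5]] tcp z 284.9
[-40, 0, 53] [[516.4 -89.9  53. ]] tcp z 226.4
```

```bash
python3 -m creep '[[0,0,0,0,0,-25,1],[0,0.007,0,10,0,-10,1],[0,0,0,30,0,0,1],[0,0,0,30,0,0,1],[0,0,0,30,0,0,1],[0,0,0,10,0,0,1],[0,0,0,0,0,0,1],[0,0,0,0,0,0,1]]'; python3 plan.py 672 -81.5 273 0.055 4 1
```

```text
clock: 11.4
eef_pos: [666.6, -81.0, 332.0]
tcp_rot: [-3.141, -0.007, 0.053]
contact_force: [-0.5, -0.6, 0.2]
opening: 0.001
clk 11.4 pos [666.576 -81.016 332.034] rot [-3.141 -0.007  0.053] F [-0.496 -0.639  0.18 ] op 0.001 q [-0.124  0.492  1.592  0.002  1.051  1.393]
step mm 14.82115590675129 turn 0.007213586051070591
[-0.001, -0.007, -0.002, 1.2, 0.2, 14.8]
[-0.0, -0.0, -0.0, 1.3, 0.2, 14.8]
[-0.0, -0.0, -0.0, 1.3, 0.2, 14.8]
[-0.0, -0.0, -0.0, 1.3, 0.2, 14.8]
```

```bash
python3 -m creep '[[0,-0.007,0,2,0,12,1],[0,0,0,2,0,15,1],[0,0,0,1.5,0,15,1],[0,0,0,1,0,8,1],[0,0,0,0,0,0,1]]'; python3 plan.py 605 -85 283 0.055 6 1
python3 - <<'E'
from rig import grab_frame
import cv2
f=grab_frame("scene"); c=f["color"][110:205,230:330,::-1]; cv2.imwrite("pics/s8.png",cv2.resize(c,None,fx=6,fy=6,interpolation=cv2.INTER_CUBIC)*1)
E
```

```text
clock: 11.82
eef_pos: [669.5, -80.7, 276.5]
tcp_rot: [-3.14, 0.005, 0.053]
contact_force: [-0.3, -0.3, -0.1]
opening: -0.002
clk 11.8167 pos [669.455 -80.706 276.502] rot [-3.14   0.005  0.053] F [-0.34  -0.252 -0.053] op -0.002 q [-0.122  0.561  1.615  0.     0.971  1.396]
step mm 10.820626677196632 turn 0.006043541855200673
[-0.001, 0.005, -0.002, -10.8, 0.1, -1.0]
[-0.0, 0.0, -0.0, -10.8, 0.1, -1.1]
[-0.0, 0.0, -0.0, -10.8, 0.1, -1.1]
[-0.0, 0.0, -0.0, -10.8, 0.1, -1.1]
[-0.0, 0.0, -0.0, -10.8, 0.1, -1.1]
[-0.0, 0.0, -0.0, -10.8, 0.1, -1.1]
```

View pics/s8.png

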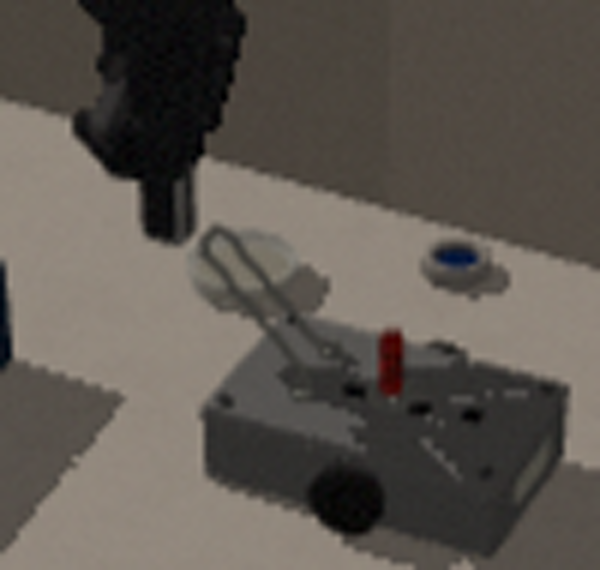

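```bash
python3 -m creep '[[0,0.005,0,0,0,6,1],[0,0,0,-4,0,1,1],[0,0,0,-6,0,0,1],[0,0,0,-8,0,0,1],[0,0,0,-8,0,0,1],[0,0,0,-8,0,-1,1],[0,0,0,-6,0,-2,1],[0,0,0,0,0,0,1]]'; python3 plan.py 605 -85 283 0.055 3 1
python3 - <<'E'
from rig import grab_frame
import cv2
f=grab_frame("scene"); c=f["color"][110:205,230:330,::-1]; cv2.imwrite("pics/s9.png",cv2.resize(c,None,fx=6,fy=6,interpolation=cv2.INTER_CUBIC)*1)
E
```

```text
clock: 12.53
eef_pos: [625.1, -83.4, 276.1]
tcp_rot: [-3.141, -0.005, 0.052]
contact_force: [0.4, 0.4, 0.7]
opening: -0.003
clk 12.5333 pos [625.1   -83.361 276.11 ] rot [-3.141 -0.005  0.052] F [0.401 0.391 0.674] op -0.003 q [-0.135  0.501  1.723  0.002  0.913  1.382]
step mm 7.1036887344622865 turn 0.005667266245994279
[-0.0, -0.005, -0.003, -6.7, 0.2, -2.3]
[-0.0, -0.0, -0.0, -6.7, 0.2, -2.3]
[-0.0, -0.0, -0.0, -6.7, 0.2, -2.3]
```

View pics/s9.png

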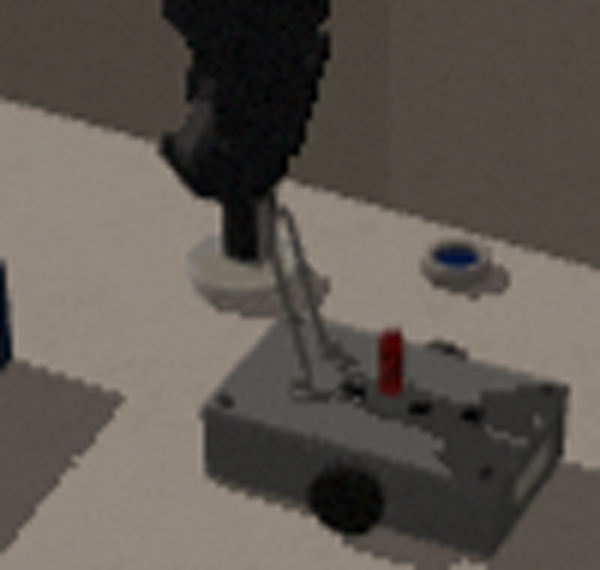

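```bash
python3 -m creep '[[0,-0.005,0,-7,0,-3,1],[0,0,0,-7,0,-3,1],[0,0,0,-7,0,-2,1],[0,0,0,-7,0,0,1],[0,0,0,-7,0,1,1],[0,0,0,-7,0,1,1],[0,0,0,-7,0,1,1],[0,0,0,0,0,0,1]]'; python3 plan.py 554.7 -88 272.5 0.055 3 1
python3 - <<'E'
from rig import grab_frame
import cv2
f=grab_frame("scene"); c=f["color"][110:205,230:330,::-1]; cv2.imwrite("pics/s10.png",cv2.resize(c,None,fx=6,fy=6,interpolation=cv2.INTER_CUBIC)*1)
E
```

```text
clock: 13.25
eef_pos: [571.2, -86.1, 281.6]
tcp_rot: [-3.141, 0.0, 0.052]
contact_force: [0.2, -0.8, -1.0]
opening: 0.002
clk 13.25 pos [571.229 -86.146 281.552] rot [-3.141  0.     0.052] F [ 0.18  -0.833 -1.002] op 0.002 q [-0.152  0.426  1.837  0.     0.879  1.366]
step mm 6.312141692300041 turn 0.0026501293481522264
[-0.0, 0.0, -0.003, -5.5, 0.3, 3.0]
[-0.0, 0.0, -0.0, -5.5, 0.3, 3.0]
[-0.0, 0.0, -0.0, -5.5, 0.3, 3.0]
```

View pics/s10.png

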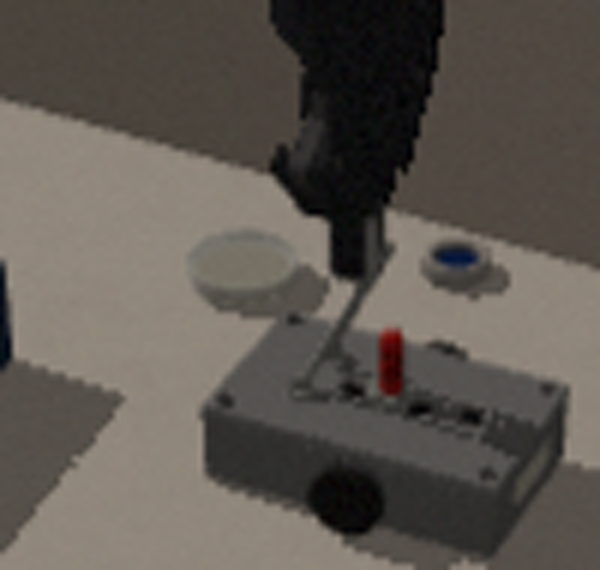

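```bash
python3 -m creep '[[0,0,0,-6,0,3.5,1],[0,0,0,-6,0,3.5,1],[0,0,0,-7,0,4,1],[0,0,0,-8,0,4,1],[0,0,0,-8,0,2,1],[0,0,0,-7,0,0,1],[0,0,0,-7,0,0,1],[0,0,0,0,0,0,1]]'; python3 plan.py 516.4 -90 264 0.055 3 1
python3 - <<'E'
from rig import grab_frame
import cv2
f=grab_frame("scene"); c=f["color"][110:205,230:330,::-1]; cv2.imwrite("pics/s11.png",cv2.resize(c,None,fx=6,fy=6,interpolation=cv2.INTER_CUBIC)*1)
E
```

```text
clock: 13.97
eef_pos: [532.4, -89.0, 264.6]
tcp_rot: [3.137, -0.046, 0.05]
contact_force: [-0.5, 0.3, -0.2]
opening: 0.001
clk 13.9667 pos [532.398 -88.96  264.562] rot [ 3.137 -0.046  0.05 ] F [-0.486  0.323 -0.189] op 0.001 q [-0.17   0.392  1.946  0.008  0.758  1.345]
step mm 5.347109676162267 turn 0.04617482172982411
[0.004, -0.046, -0.005, -5.3, 0.1, -0.1]
[0.0, -0.0, -0.0, -5.3, 0.1, 0.2]
[0.0, -0.0, -0.0, -5.3, 0.1, 0.2]
```

View pics/s11.png

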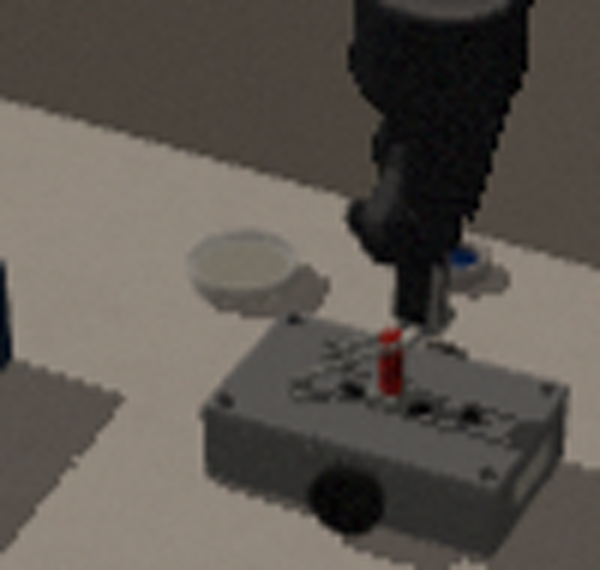

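```bash
python3 -m creep '[[0.002,-0.023,0,-5,0,0,1],[0.002,-0.023,0,-5,0,0,1],[0,0,0,-3,0,0,1],[0,0,0,0,0,0,1]]'; python3 plan.py 516.4 -90 262 0.055 2 1
```

```text
clock: 14.35
eef_pos: [531.8, -89.6, 266.8]
tcp_rot: [3.137, -0.039, 0.048]
contact_force: [0.7, 0.4, -0.3]
opening: 0.002
clk 14.35 pos [531.814 -89.65  266.79 ] rot [ 3.137 -0.039  0.048] F [ 0.72   0.37  -0.272] op 0.002 q [-0.171  0.389  1.944  0.006  0.769  1.348]
step mm 8.072663318061887 turn 0.040171921289206394
[0.004, -0.039, -0.008, -7.8, -0.2, 2.1]
[0.0, -0.0, -0.0, -7.7, -0.2, 2.4]
```

Run:
```python
from rig import sense,grab_frame
import cv2
s=sense(); print(s['joint_efforts'].round(2),s['qvel'].round(3),s['wrist_torque'].round(2))
f=grab_frame("scene"); cv2.imwrite("pics/s12.png",f["color"][:,:,::-1])
f=grab_frame("top"); cv2.imwrite("pics/t12.png",f["color"][:,:,::-1])
```

```text
[ 1.300e-01 -5.459e+01 -2.672e+01  1.200e-01 -7.400e-01 -1.000e-02] [ 0.004  0.012 -0.019  0.002 -0.006  0.004] [ 0.07  0.04 -0.03]
```

View pics/s12.png

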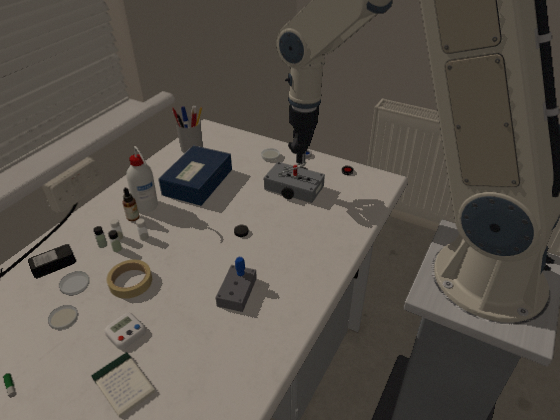

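View pics/t12.png

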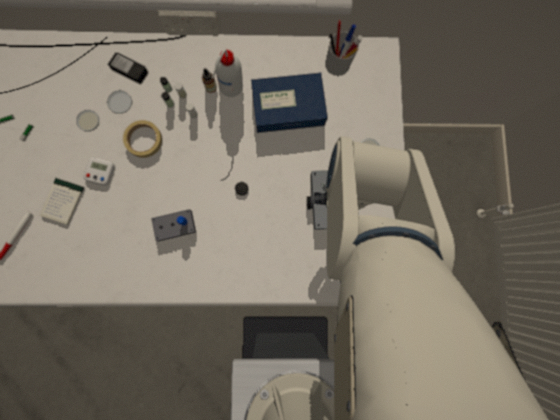

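```bash
python3 -m creep '[[0,0,0,0,0,-5,1],[0,0,0,0,0,-10,1],[0,0,0,0,0,-10,1],[0,0,0,0,0,0,1]]'; python3 plan.py 516.4 -90 290 0.055 2 1;  python3 - <<'E'
from rig import grab_frame
import cv2
f=grab_frame("scene"); c=f["color"][125:205,250:330,::-1]; cv2.imwrite("pics/s13.png",cv2.resize(c,None,fx=7.4,fy=7.4,interpolation=cv2.INTER_CUBIC)*1)
E
```

```text
clock: 14.78
eef_pos: [527.2, -89.7, 292.6]
tcp_rot: [3.139, -0.029, 0.047]
contact_force: [0.1, -0.2, 0.1]
opening: -0.002
clk 14.7833 pos [527.22  -89.727 292.592] rot [ 3.139 -0.029  0.047] F [ 0.075 -0.185  0.135] op -0.002 q [-0.172  0.347  1.934  0.004  0.832  1.348]
step mm 5.564902895946312 turn 0.029918955444024096
[0.003, -0.029, -0.008, -5.4, -0.1, 1.1]
[0.0, -0.0, -0.0, -5.4, -0.2, 1.3]
```

View pics/s13.png

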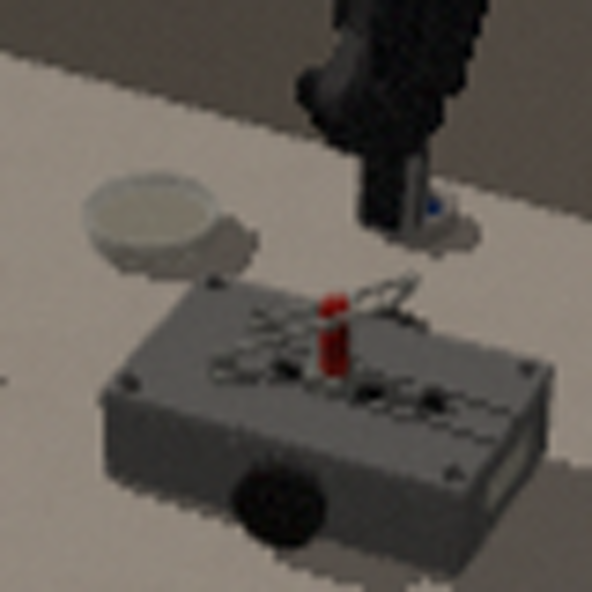

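```bash
python3 -m creep '[[0.003,-0.03,-0.008,-6,0,0,1],[0,0,0,-4,0,0,1],[0,0,0,0,0,0,1]]'; python3 plan.py 514 -90 275 0.055 2 1;  python3 - <<'E'
from h import *
p=[556.3,-87.7,.055]
for th in np.arange(.2,.8,.1):
    b=body(p,[[36-80*np.cos(th),0,51.5+80*np.sin(th)]]); print(round(th,1),b.round(0),proj('scene',b).round(1))
print(uz([(415,280)],(250,125),7.4))
E
```

```text
clock: 15.08
eef_pos: [516.4, -90.3, 292.8]
tcp_rot: [3.141, 0.001, 0.055]
contact_force: [0.5, 0.2, -0.2]
opening: 0.002
clk 15.0833 pos [516.449 -90.276 292.758] rot [3.141 0.001 0.055] F [ 0.533  0.205 -0.173] op 0.002 q [-0.176  0.339  1.945 -0.001  0.858  1.34 ]
step mm 8.964281326473525 turn 0.0007931858704357383
[0.0, 0.001, 0.0, -1.2, -0.2, 8.9]
[0.0, 0.0, 0.0, -1.2, -0.2, 8.9]
0.2 [[514. -90.  67.]] [[308.2 173.3]]
0.3 [[516. -90.  75.]] [[307.6 170.8]]
0.4 [[519. -90.  83.]] [[306.8 168.3]]
0.5 [[522. -90.  90.]] [[305.7 165.9]]
0.6 [[526. -89.  97.]] [[304.4 163.4]]
0.7 [[531. -89. 103.]] [[302.8 161.1]]
0.8 [[537. -89. 109.]] [[301.  158.8]]
[[305.64864865 162.40540541]]
```

```bash
python3 -m creep '[[0,0,0,4.5,0,4,1],[0,0,0,0,0,8,1],[0,0,0,0,0,8,1],[0,0,0,-1,0,8,1],[0,0,0,-1,0,6,1],[0,0,0,0,0,0,1]]'; python3 plan.py 519 -90 227 0.055 4 1;  python3 - <<'E'
from rig import grab_frame
import cv2
f=grab_frame("scene"); c=f["color"][125:205,250:330,::-1]; cv2.imwrite("pics/s14.png",cv2.resize(c,None,fx=7.4,fy=7.4,interpolation=cv2.INTER_CUBIC)*1)
E
```

```text
clock: 15.58
eef_pos: [519.2, -90.1, 254.4]
tcp_rot: [3.141, -0.001, 0.055]
contact_force: [0.5, -0.3, 0.7]
opening: -0.004
clk 15.5833 pos [519.243 -90.089 254.389] rot [ 3.141 -0.001  0.055] F [ 0.46  -0.33   0.652] op -0.004 q [-0.175  0.401  1.963 -0.001  0.777  1.342]
step mm 6.847579119424759 turn 0.001081655369943941
[0.001, -0.001, -0.0, -0.1, -0.0, 6.8]
[0.0, -0.0, -0.0, -0.1, -0.0, 6.8]
[0.0, -0.0, -0.0, -0.1, -0.0, 6.8]
[0.0, -0.0, -0.0, -0.1, -0.0, 6.8]
```

View pics/s14.png

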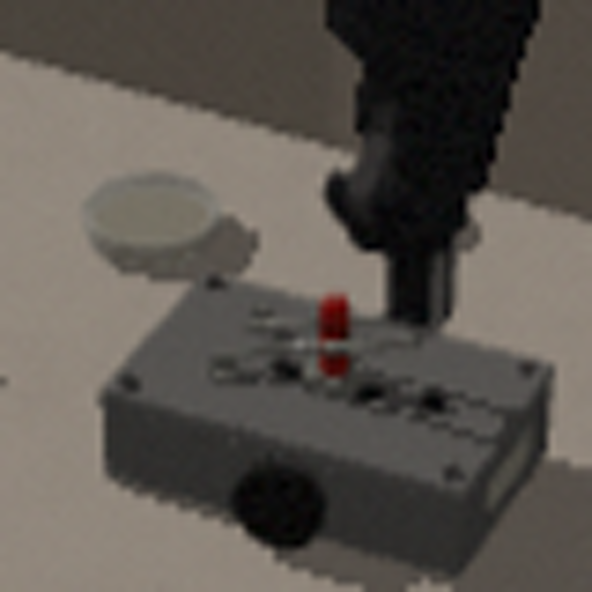

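Bail follows the fingertip down, and the bar is beneath the tip at about (425,330). I'll keep going.

```bash
python3 -m creep '[[0,0,0,-0.5,0,5,1],[0,0,0,-0.5,0,5,1],[0,0,0,-0.5,0,5,1],[0,0,0,0,0,3,1]]'; python3 -m creep '[[0,0,0,0,0,2,1]]'; python3 -m creep '[[0,0,0,0,0,1.5,1]]'; python3 -m creep '[[0,0,0,0,0,1.5,1]]'
```

```text
clock: 15.97
eef_pos: [518.1, -90.3, 235.7]
tcp_rot: [3.141, -0.002, 0.054]
contact_force: [-0.6, -0.7, 0.5]
opening: 0.001
clock: 16.05
eef_pos: [518.0, -90.3, 233.2]
tcp_rot: [3.141, -0.002, 0.054]
contact_force: [-0.2, 0.0, 0.2]
opening: 0.001
clock: 16.13
eef_pos: [517.9, -90.3, 231.4]
tcp_rot: [3.141, -0.001, 0.054]
contact_force: [-0.3, 0.1, 0.1]
opening: 0.002
clock: 16.22
eef_pos: [518.0, -90.3, 229.7]
tcp_rot: [3.141, -0.001, 0.055]
contact_force: [-0.0, -0.2, 0.8]
opening: 0.002
```

```bash
python3 -m creep '[[0,0,0,0,0,1.2,1]]'; python3 -m creep '[[0,0,0,0,0,1.2,1]]'; python3 -m creep '[[0,0,0,0,0,1,1]]'; python3 -m creep '[[0,0,0,0,0,1,1]]'
```

```text
clock: 16.3
eef_pos: [518.0, -90.3, 228.4]
tcp_rot: [3.141, -0.002, 0.054]
contact_force: [-0.5, 0.5, -0.0]
opening: 0.0
clock: 16.38
eef_pos: [518.1, -90.3, 227.2]
tcp_rot: [3.141, -0.002, 0.055]
contact_force: [-1.2, 0.4, -0.6]
opening: 0.003
clock: 16.47
eef_pos: [518.1, -90.3, 226.1]
tcp_rot: [3.141, -0.002, 0.054]
contact_force: [-0.5, 0.4, -0.3]
opening: 0.001
clock: 16.55
eef_pos: [518.2, -90.3, 225.3]
tcp_rot: [3.141, -0.002, 0.055]
contact_force: [-2.3, 0.6, 11.8]
opening: 0.0
```

```bash
python3 -m creep '[[0,0,0,0,0,0.6,1],[0,0,0,0,0,0.4,1],[0,0,0,0,0,0.3,1],[0,0,0,0,0,0,1],[0,0,0,0,0,-5,1],[0,0,0,0,0,-15,1],[0,0,0,-5,0,-30,1],[0,0,0,-30,0,-35,1],[0,0,0,-35,0,-20,1],[0,0,0,-35,0,0,1]]'; python3 -m creep '[[0,0,0,-35,0,0,1],[0,0,0,-30,0,0,1],[0,0,0,0,20,0,1],[0,0,0,0,30,0,1],[0,0,0,0,30,0,1],[0,0,0,0,30,0,1],[0,0,0,0,30,0,1],[0,0,0,0,20,0,1],[0,0,0,0,0,0,1],[0,0,0,0,0,0,1]]'
python3 - <<'E'
from rig import grab_frame
import cv2
f=grab_frame("scene"); c=f["color"][125:205,250:330,::-1]; cv2.imwrite("pics/s15.png",cv2.resize(c,None,fx=7.4,fy=7.4,interpolation=cv2.INTER_CUBIC)*1)
f=grab_frame("top"); cv2.imwrite("pics/t15r.png",f["color"][:,:,::-1]); c=f["color"][140:260,270:390,::-1]; cv2.imwrite("pics/t15.png",cv2.resize(c,None,fx=4.9,fy=4.9,interpolation=cv2.INTER_CUBIC)*1)
E
```

```text
clock: 17.38
eef_pos: [418.8, -96.1, 332.5]
tcp_rot: [3.14, -0.006, 0.056]
contact_force: [1.0, -1.3, 0.6]
opening: -0.002
clock: 18.22
eef_pos: [352.3, -265.5, 337.8]
tcp_rot: [3.134, -0.014, 0.057]
contact_force: [-0.3, 1.5, 0.3]
opening: -0.004
```

View pics/s15.png

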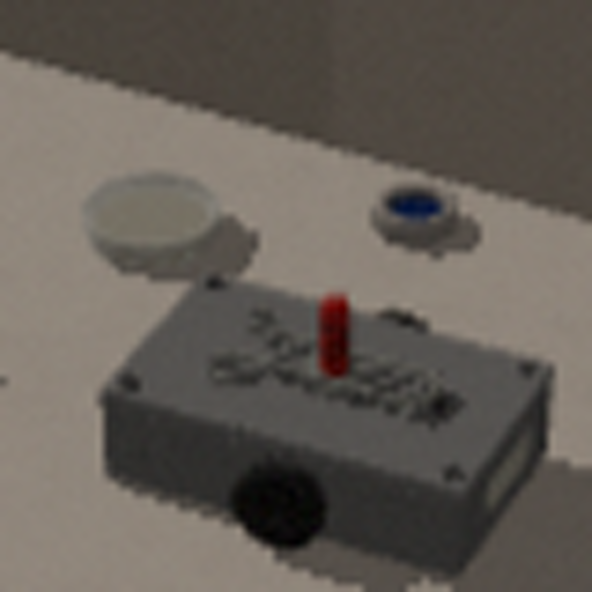

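View pics/t15.png

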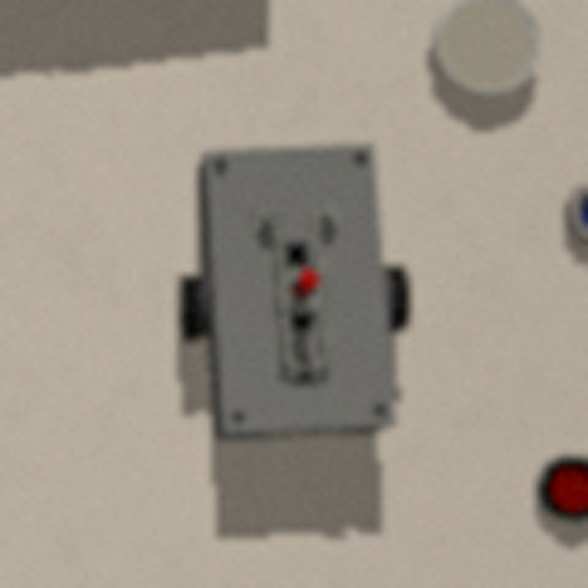

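Run:
```python
from h import *
p=[556.3,-87.7,.055]
for th in (0,.08,.15):
    b=body(p,[[36-80*np.cos(th),0,51.5+80*np.sin(th)]]); print(th,proj('top',b).round(1),proj('scene',b).round(1))
print('obs',uz([(304,380)],(270,140),4.9),uz([(452,412)],(250,125),7.4))
g=[[551.9,-87.9,81]];print('grip top',proj('top',g),proj('scene',g),uz([(310,279)],(270,140),4.9),uz([(335,298)],(250,125),7.4))
g=[[551.9,-87.9,84]];print('3mm higher',proj('scene',g))
```

```text
0 [[332.1 214.5]] [[308.6 178.1]]
0.08 [[332.6 214. ]] [[308.5 176.2]]
0.15 [[332.9 213.5]] [[308.4 174.5]]
obs [[331.64285714 217.15306122]] [[310.64864865 180.24324324]]
grip top [[332.8702693  197.02461273]] [[295.79098823 165.90271708]] [[332.86734694 196.54081633]] [[294.83783784 164.83783784]]
3mm higher [[295.80605445 165.00775618]]
```

```bash
python3 -c "
from rig import job
print(job.sign_off())"
```

```text
the job is handed in; nothing more can be done
None
```

The transport pin is in the changer and fully home, the bail is folded flat over its flange, and I handed the job in at about 18.3 s of the 64 s allowed. No verdict came back, so what follows is my own checks.

**Pin:**
- I gripped it by the red grip and lifted it out of the block.
- The tip met the carriage at the expected height, reading 37 mm above the bench. I slid it along the slot with light force, and it dropped into the hole about 4 mm on the robot's side of the slot's middle.
- It went down freely, and the flange stopped it at the depth where the pin is home. The largest wrist force I read was about 18 N, with the flange already on the cover. While feeling for the hole the most was about 10 N.

**Bail:** I swung it over with the closed fingertips. Partway down, the fingers slipped between its legs and pushed against the bar. The arm stalled there, with the tool tilted 0.046 rad. I lifted off and finished by pressing on the bar from above, until it stopped firmly with the fingertips 52 mm above the bench; I expected about 53.5 mm.

**Last pictures:**
- The pin stands upright, the bail lies flat either side of the grip, and the arm is clear.
- In both cameras the bar's image position is about 2–3 pixels from where I expected it. The difference is away from a raised bail, so I put it down to calibration and reading error.
- The grip top in the scene camera was about 1 pixel (3 mm in height) off. The pin had shown the same offset before insertion, so I trusted the contact height.
- I saw no sign that the driver, the filters or the lens cap had moved, but I did not measure their positions again.

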